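# Check the hand lever of a dosing funnel

## Robot

A 6-joint arm with a two-finger parallel gripper is mounted at the origin on a cart in front of the work surface, level with it; the furniture and walls round the work are solid. World frame = base frame: x ahead of the robot, y to its left, z up, the work surface at z = 0. Lengths are in m, angles in degrees, forces in N, time in s.
With the tool pointing down it reaches from about 0.35 to 0.775 m from the base axis. Payload 5.5 kg.
Tool frame: the origin (TCP) lies at the very end of the fingers, on their centre line; the grasp point (between the pads) lies 19 mm behind it; z points along the fingers, y is the line along which they close (so a half turn about z gives the same grasp; the last joint's range is limited). The gripper opens to 85 mm and grips with 20 to 120 N. Pads are 22 mm wide; open, the fingers measure 114 mm over their backs; the gripper's body (76 mm by 85 mm) begins 54 mm behind the grasp point. The pads swing forward as they close: fully open they stand 13 mm farther back than shut.
Start: joints at [69.122, 17.945, 2.641, 74.691, 0, 82.002], TCP at [0.128, 0.561, 0.21] pointing down, gripper open.
Joint ranges: [-158.12, 158.12], [-49.38, 96.58], [-58.88, 72.47], [-126.05, 133.96], [-84.25, 85.87], [-180, 180]. Speed limits (degrees/s): [147.25, 147.25, 180, 180, 180, 180].

## Interface

Orientations are given as [roll, pitch, yaw] about the fixed x, y, z axes, in that order (R = Rz(yaw) Ry(pitch) Rx(roll)).
In Python, from station import read_state, imaging, job gives the robot as it stands.
- The arm moves only by the tool step_arm, never from a script. Its argument "plan" is a list that holds one entry, the list of rows, each a list of 7 numbers: the turn, a rotation vector about the world's x, y, z in rad, then the shift along the world's x, y, z in m, then the finger opening in m, from 0 to 0.0854. A call has 1 to 5 rows; each row shifts and turns the commanded pose from where the row before left it; what a row does not reach is not made up. A row lasts 1/12 s, in which the tool goes at most 41.7 mm and 7.16 degrees, less where a joint would pass 70% of its speed; a pose out of reach is approached as far as the arm can. A call is refused whole if a number of a shift passes 0.0417 or a number of a turn 0.125, either way. A call with a gripper value outside its range is refused whole. The fingers move at their own pace and stop on an object; the grip force is fixed at half the most. Time passes only in rows, so rows that do not move let the fingers close. It gives the time, the measured TCP pose, the force and the opening at its end, in the units of the state.
- read_state(): the state, without advancing time (a new reading comes with each control period).
- imaging.camera(name): name is "scene" or "top" or "wrist"; returns the picture (480x640x3 uint8, red, green, blue); there is no depth.
- imaging.calibration(name): a dict with "intrinsics" (3x3 intrinsics, pixels), "extrinsics" (4x4, takes a point from world to camera coordinates). Camera axes: x right, y up, looking along -z (the intrinsics and any distortion apply to the point x, -y, -z); pixel columns grow to the right and rows downward; lengths in m; the calibration is good to about 2 mm. A picture is of the moment at which its call begins: read the wrist's pose just before it. calibration takes no time and is no camera call; for the wrist camera it gives the pose at the moment of the call.
- job.sign_off(): hands the job in, once; it reports no verdict.
The state is a dict: "t": time; "qpos": joint angles; "joint_velocities": joint speeds; "joint_efforts": joint torques, N m; "tool_pos": TCP position; "tool_rot": TCP orientation; "force": force on the tool from outside, world axes, zero at the start; "wrist_torque": the same for the moment, N m; "width": finger opening in m.
Only numpy, scipy, OpenCV 4.12 (cv2) and the standard library are available. Lean on these libraries where they do the work, as an engineer would, in place of code of your own. Each camera call takes 0.05 s, during which the arm holds its last target. There are 200 camera calls.

## Task

Check the hand lever of the dosing funnel on the table: with the outside of the fingers press the lever in towards its handle bar until it stops short of the bar, let it spring all the way back out, then press it in to its stop again and finish while holding it there. Only push on the lever's outer side, firmly but without forcing it; do not grasp it or reach behind it, do not touch the bar, and leave the things standing around where they are.

Things in the scene. Friction and masses are not known exactly. Their poses are not given: they have to be found in the camera images.
- dosing_stand: steel funnel stand, fixed to the table, under 180 mm high. Origin: on the table under the handle bar, 150 mm from the funnel's axis; +y points to the funnel, z up, +x from the lever side across the bar to the robot's side: the lever is on the far side of the bar and is pressed in roughly towards the robot. Round base 110 mm wide under the funnel; under bar and lever only the table.
- funnel_rim (a point): centre of the funnel's round mouth (100 mm wide), 165 mm above the table
- handle_bar: fixed straight bar with a black ribbed grip, 27 mm thick, level, its axis 150 mm above the table. Origin and axes are those of dosing_stand: the bar's axis is the line x = 0, z = 150 mm of that frame, from y = +92 mm (at the funnel) to y = -136 mm (free end).
- bar_end (a point): centre of the free end of the handle bar, 150 mm above the table
- lever (a joint): swing of the hand lever about its upright pivot beside the bar near the funnel: 0 = sprung fully out, 0.30 rad = on its stop, parallel to the bar and about 17 mm clear of it. Springs back by itself when let go. At lever_pad it takes about 3 N to start and 7 N to hold at the stop; beyond that it is rigid.
- lever_pad (a point): the place to press: middle of the lever's outer face (the side away from the bar), 130 mm from the pivot, 150 mm above the table. Moves with the lever: point +x is the pressing direction (level, square to the face, towards the bar), point +y points along the lever to the pivot, z up. The pad travels 39 mm from out to stop. The slatted wire cutter behind the stand is up to 110 mm high.
- lever_face: outer half of the lever, a flat steel strip 16 mm high (142 to 158 mm above the table), with a 20 mm ball at its tip. Origin at the pivot, at mid-height; the strip runs along its own -y from 8 to 164 mm, the ball is centred at 166 mm; its outer face lies at x = -6 mm, +x is the pressing direction. The only part to be touched.
- lever_back: inner half of the lever, the strip facing the bar; same origin and axes as lever_face, from x = 0 to +6 mm. Not to be touched.
- empty_cup: loose empty steel cup, 66 mm wide, 33 mm high, beside the bar on the side away from the lever; origin at the centre of its underside
- tape_roll: loose roll of tape lying flat, 92 mm wide, 24 mm high, to the left of the stand; origin at the centre of its underside
- bottle: loose squeeze bottle with a pointed nozzle, 50 mm wide, 162 mm high, to the right of the stand; origin at the centre of its underside

How it is judged:
By the outcome, as a careful person would: the job done as asked, in the order asked, and still so for the second after the job is handed in, while the arm keeps its last pose, push and grip.
It also fails if it takes over 40 s, if anything falls off the work surface, if the arm or the gripper's body presses on something with over 40 N, if the wrist force passes 120 N, or if a joint passes its speed limit or range.

## Working session

There is one attempt and no reset: what is moved stays moved. The work goes in short steps, Python scripts to look and compute and a tool call to move; the robot and the scene stay as the last step left them, time stands still between calls to the robot, and variables do not carry over. Pictures are saved under pics/ and viewed, on a budget of 10 in all, crops included, one or two more only if the job needs it, and the job is handed in when it is done.

Besides the shell and the picture viewer there is one more tool, called after "Request:" as name(argument=value, ...), one argument or row to a line, values as JSON. step_arm: Moves the arm, as the interface text tells. Its arguments: {"type":"object","properties":{"plan":{"type":"array","items":{"type":"array","items":{"type":"array","items":{"type":"number"}}}}},"required":["plan"]}

```bash
mkdir -p pics; python3 - <<'E'
from station import read_state, imaging
import cv2,numpy as np
s=read_state();print({k:np.round(v,3).tolist() for k,v in s.items()})
for n in("scene","top"):
    im=imaging.camera(n);cv2.imwrite(f"pics/{n}0.png",im[:,:,::-1])
    c=imaging.calibration(n);print(n,np.round(c["intrinsics"],1).tolist(),np.round(c["extrinsics"],3).tolist(),c.keys())
E
```

```text
{'t': 0.0, 'qpos': [69.122, 17.992, 2.578, 74.688, -0.0, 82.004], 'joint_velocities': [0.059, 0.037, -0.002, 0.122, -0.024, -0.047], 'joint_efforts': [-0.001, -48.062, 29.854, 0.019, -0.0, -0.0], 'tool_pos': [0.128, 0.56, 0.209], 'tool_rot': [-179.899, -0.014, 167.118], 'force': [-0.431, -0.478, 1.166], 'wrist_torque': [-0.029, -0.019, 0.024], 'width': 0.085}
scene [[550.6, 0.0, 316.9], [0.0, 550.6, 239.8], [0.0, 0.0, 1.0]] [[0.6, -0.8, -0.009, -0.32], [0.559, 0.411, 0.72, -0.354], [-0.572, -0.437, 0.694, -1.163], [0.0, 0.0, 0.0, 1.0]] dict_keys(['intrinsics', 'extrinsics'])
top [[472.1, 0.0, 317.8], [0.0, 472.1, 236.7], [0.0, 0.0, 1.0]] [[-0.02, -1.0, 0.017, -0.028], [0.981, -0.017, 0.195, -0.528], [-0.195, 0.021, 0.981, -1.356], [0.0, 0.0, 0.0, 1.0]] dict_keys(['intrinsics', 'extrinsics'])
```

View pics/scene0.png

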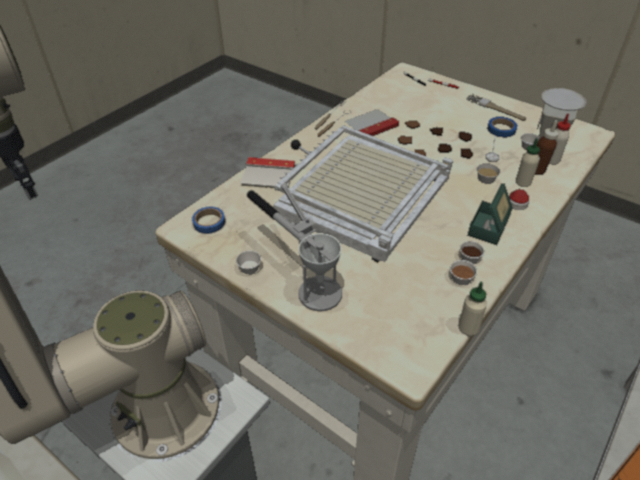

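View pics/top0.png

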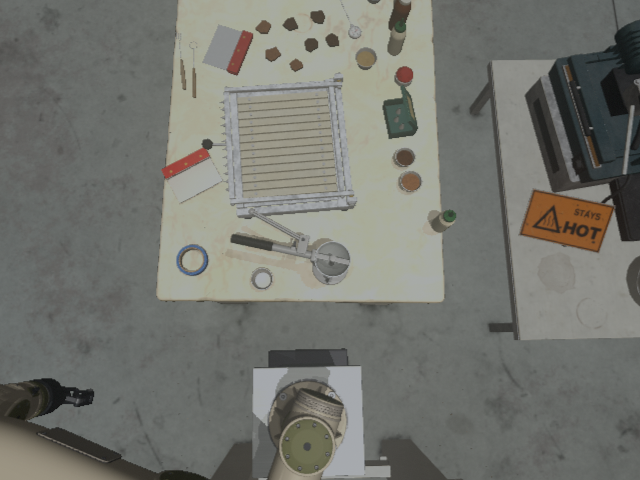

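Scene: the funnel mouth is near (320,245), the bar's free end near (250,195) and the lever tip near (285,187). Top: the funnel is near (330,257), the bar end near (232,238) and the lever tip near (251,212). Next I'll zoom both in one picture.

```bash
cat > h.py <<'E'
import numpy as np
from station import imaging
def onplane(n,uv,z):
    c=imaging.calibration(n);K=np.array(c["intrinsics"]);E=np.array(c["extrinsics"])
    d=np.linalg.solve(K,[*uv,1.]);d=d*[1,-1,-1]
    R=E[:3,:3];o=-R.T@E[:3,3];w=R.T@d
    return o+w*(z-o[2])/w[2]
def ray(n,uv):
    a=onplane(n,uv,0.);b=onplane(n,uv,.2);return a,(b-a)/np.linalg.norm(b-a)
def tri(u1,u2):
    A=np.zeros((3,3));b=np.zeros(3)
    rs=[ray("scene",u1),ray("top",u2)]
    for p,d in rs:
        M=np.eye(3)-np.outer(d,d);A+=M;b+=M@p
    x=np.linalg.solve(A,b)
    return x,[float(np.linalg.norm(np.cross(x-p,d))) for p,d in rs]
E
python3 - <<'E'
import cv2,numpy as np
a=cv2.imread("pics/scene0.png")[170:310,235:375];b=cv2.imread("pics/top0.png")[195:295,225:365]
a=cv2.resize(a,None,fx=4.2,fy=4.2,interpolation=cv2.INTER_CUBIC)[:,:400] if 0 else cv2.resize(a[:95,:100],(400,380),interpolation=cv2.INTER_CUBIC)
b=cv2.resize(b[:95,:100],(400,380),interpolation=cv2.INTER_CUBIC)
cv2.imwrite("pics/z0.png",np.hstack([a,b]))
E
```

```text
(no output)
```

View pics/z0.png

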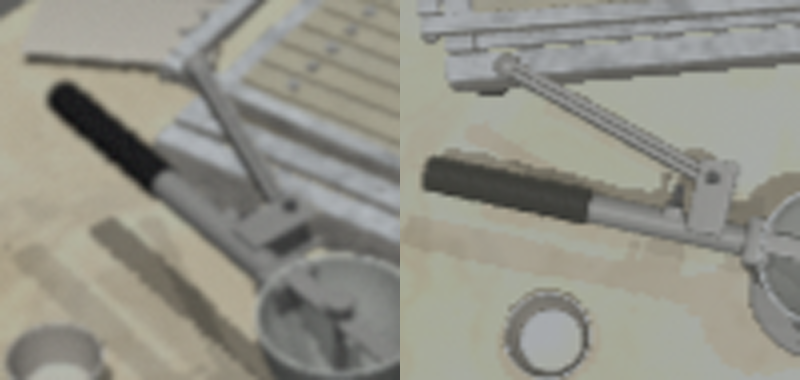

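The zoom shows, in crop pixels:

| Point | Scene | Top |
|---|---|---|
| Ball | (188,65) | (506,64) |
| Pivot | (287,205) | (713,177) |
| Bar end | (58,95) | (427,173) |

The lever stands clear of the bar, with the cutter behind it.

```bash
python3 - <<'E'
from h import *
S=lambda u,v:(235+u/4-.4,170+v/4-.4);T=lambda u,v:(225+(u-400)/4-.4,195+v/4-.4)
P={}
for n,a,b in [("ball",(188,65),(506,64)),("pivot",(287,205),(713,177)),("barend",(58,95),(427,173))]:
    x,e=tri(S(*a),T(*b));P[n]=x;print(n,x.round(3),np.round(e,4), onplane("scene",S(*a),.15).round(3),onplane("top",T(*b),.15).round(3))
# funnel rim
import cv2
print("bar mid near sleeve end top(590,205)",onplane("top",T(590,205),.15).round(3),"bar start(745,243)",onplane("top",T(745,241),.15).round(3))
print("rim",onplane("top",(330,258),.165).round(3),onplane("scene",(320,248),.165).round(3))
d=P["ball"]-P["pivot"];print(np.linalg.norm(d[:2]),np.degrees(np.arctan2(d[1],d[0])))
d=P["barend"]-onplane("top",T(745,241),.15);print(np.linalg.norm(d[:2]),np.degrees(np.arctan2(d[1],d[0])))
for uv in [(440,60),(500,85)]: print("cutter edge",onplane("top",T(*uv),.11).round(3))
E
```

```text
ball [0.584 0.15  0.151] [0.0025 0.0025] [0.583 0.153 0.15 ] [0.586 0.149 0.15 ]
pivot [0.5   0.005 0.164] [0.0003 0.0003] [0.512 0.015 0.15 ] [0.503 0.005 0.15 ]
barend [0.51  0.203 0.148] [0.0002 0.0002] [0.508 0.201 0.15 ] [0.509 0.203 0.15 ]
bar mid near sleeve end top(590,205) [0.485 0.09  0.15 ] bar start(745,243) [ 0.458 -0.016  0.15 ]
rim [ 0.446 -0.068  0.165] [ 0.443 -0.078  0.165]
0.1673902972938482 60.00264841961617
0.2249136868430401 76.6746576319417
cutter edge [0.6   0.201 0.11 ]
cutter edge [0.581 0.158 0.11 ]
```

The numbers agree: lever length is 167 mm (166 given), the lever-to-bar angle is 16.7° (17.2° given), and heights are about 150 mm. That puts the pad at about (0.570, 0.115) out and (0.535, 0.130) at the stop. I'll close the fingers and fly high to the far side, turning -90° so the finger back faces the lever.

Request:
step_arm(
  plan=[
    [[0,0,-0.0785,0.024,-0.0233,0.008,0],[0,0,-0.0785,0.024,-0.0233,0.008,0],[0,0,-0.0785,0.024,-0.0233,0.008,0],[0,0,-0.0785,0.024,-0.0233,0.006,0],[0,0,-0.0785,0.024,-0.0233,0,0]],
  ],
)

```text
t: 0.52
tool_pos: [0.2492, 0.4433, 0.2412]
tool_rot: [179.9, 0.0, 144.4]
force: [0.6, 0.7, 0.2]
width: 0.0256
```

Request:
step_arm(
  plan=[
    [[0,0,-0.0785,0.024,-0.0233,0,0],[0,0,-0.0785,0.024,-0.0233,0,0],[0,0,-0.0785,0.024,-0.0233,0,0],[0,0,-0.0785,0.024,-0.0233,0,0],[0,0,-0.0785,0.024,-0.0233,0,0]],
  ],
)

```text
t: 0.93
tool_pos: [0.3689, 0.3261, 0.24]
tool_rot: [-180.0, -0.0, 121.9]
force: [0.8, 0.7, -0.0]
width: 0.0001
```

Request:
step_arm(
  plan=[
    [[0,0,-0.0785,0.024,-0.0233,0,0],[0,0,-0.0785,0.024,-0.0233,0,0],[0,0,-0.0785,0.024,-0.0233,0,0],[0,0,-0.0785,0.024,-0.0233,0,0],[0,0,-0.0785,0.024,-0.0233,0,0]],
  ],
)

```text
t: 1.35
tool_pos: [0.4889, 0.2096, 0.24]
tool_rot: [-180.0, 0.0, 99.4]
force: [0.5, 1.9, 0.2]
width: 0.0003
```

Request:
step_arm(
  plan=[
    [[0,0,-0.0785,0.024,-0.0233,0,0],[0,0,-0.0785,0.024,-0.0233,0,0],[0,0,-0.0785,0.024,-0.0233,0,0],[0,0,-0.0785,0.024,-0.0233,0,0],[0,0,-0.0785,0.024,-0.0233,0,0]],
  ],
)

```text
t: 1.77
tool_pos: [0.6089, 0.0932, 0.2398]
tool_rot: [-179.9, 0.0, 76.9]
force: [-0.1, 0.8, 0.1]
width: -0.0
```

```bash
python3 - <<'E'
from station import imaging
import cv2,numpy as np
a=imaging.camera("scene")[120:270,220:370];b=imaging.camera("wrist")
c=cv2.resize(a,(400,400),interpolation=cv2.INTER_CUBIC);d=cv2.resize(b,(400,300))
d=np.vstack([d,np.zeros((100,400,3),np.uint8)])
cv2.imwrite("pics/a1.png",np.hstack([c,d])[:,:,::-1])
E
```

```text
(no output)
```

View pics/a1.png

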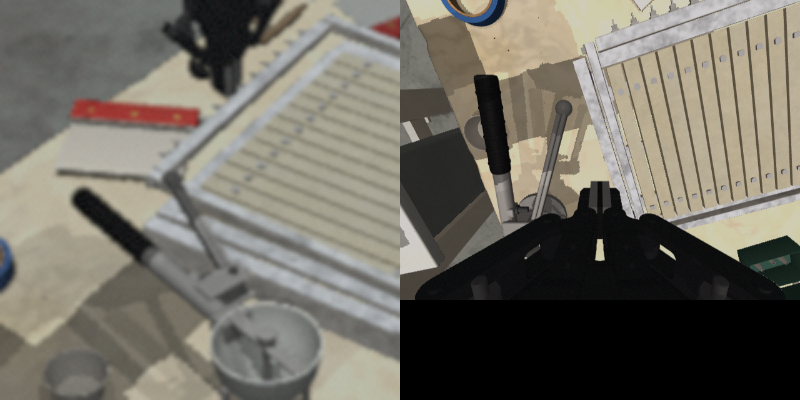

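The wrist view shows the fingertips at (600,190), clear on the lever's outer side; the lever runs from about (540,215) to its ball at (564,106). I'll descend to z ≈ 0.135.

Request:
step_arm(
  plan=[
    [[0,0,0,0,0,-0.025,0],[0,0,0,0,0,-0.025,0],[0,0,0,0,0,-0.025,0],[0,0,0,0,0,-0.02,0],[0,0,0,0,0,-0.01,0]],
  ],
)

```text
t: 2.28
tool_pos: [0.6056, 0.095, 0.1319]
tool_rot: [-179.7, 0.1, 77.2]
force: [-0.9, -0.4, 0.1]
width: -0.0002
```

```bash
python3 - <<'E'
from h import *
print("ball from a1 (pose then; cam now lower, so shift +0.105)",)
c=imaging.calibration("wrist")
import cv2
# at a1 the camera stood 0.105 higher: equivalent plane z now = .15-.105
print(onplane("wrist",(262,170),.150-.105).round(3))
a=imaging.camera("scene")[140:260,230:350];b=imaging.camera("wrist")
c=cv2.resize(a,(400,400),interpolation=cv2.INTER_CUBIC);d=cv2.resize(b,(400,300))
cv2.imwrite("pics/a2.png",np.hstack([c,np.vstack([d,np.zeros((100,400,3),np.uint8)])])[:,:,::-1])
E
```

```text
ball from a1 (pose then; cam now lower, so shift +0.105)
[0.577 0.155 0.045]
```

View pics/a2.png

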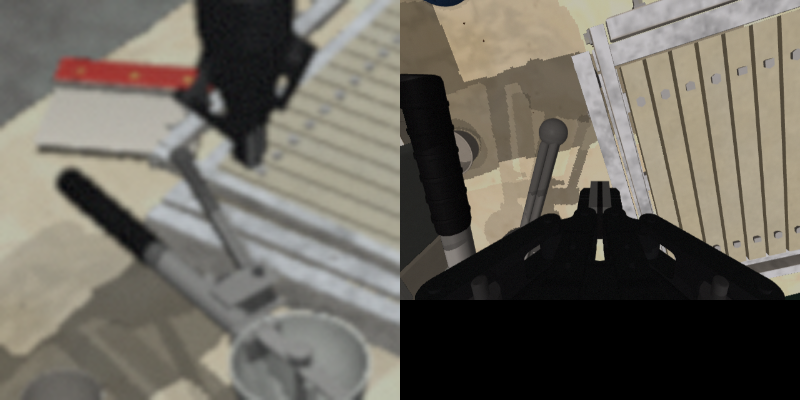

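The scene crop shows the tip at (250,165), beside the lever at pad height and clear of the bar and cutter. The ball by the wrist ray is about (0.58, 0.153), which agrees with the earlier fix. Now I'll approach and press in small steps.

Request:
step_arm(
  plan=[
    [[0,0,0,-0.008,0.0045,0.002,0],[0,0,0,-0.005,0.003,0.001,0],[0,0,0,-0.003,0.0017,0,0],[0,0,0,-0.003,0.0017,0,0],[0,0,0,0,0,0,0]],
  ],
)

```text
t: 2.8
tool_pos: [0.589, 0.1061, 0.1396]
tool_rot: [179.9, -0.0, 77.2]
force: [-0.3, -0.2, 0.3]
width: -0.0
```

Request:
step_arm(
  plan=[
    [[0,0,0,-0.0026,0.0015,0,0],[0,0,0,-0.0026,0.0015,0,0],[0,0,0,-0.0026,0.0015,0,0],[0,0,0,0,0,0,0]],
  ],
)

```text
t: 3.13
tool_pos: [0.5808, 0.1102, 0.1383]
tool_rot: [-180.0, 0.0, 77.2]
force: [-0.0, 0.0, -0.5]
width: -0.0003
```

Request:
step_arm(
  plan=[
    [[0,0,0,-0.0026,0.0013,-0.003,0],[0,0,0,-0.0026,0.0013,0,0],[0,0,0,0,0,0,0]],
  ],
)

```text
t: 3.38
tool_pos: [0.5768, 0.1126, 0.1356]
tool_rot: [179.9, -0.0, 77.2]
force: [2.1, -0.1, -0.4]
width: -0.0001
```

Request:
step_arm(
  plan=[
    [[0,0,0,-0.0026,0.0013,0,0],[0,0,0,-0.0026,0.0013,0,0],[0,0,0,0,0,0,0]],
  ],
)

```text
t: 3.63
tool_pos: [0.5713, 0.1156, 0.1356]
tool_rot: [179.9, -0.0, 77.2]
force: [4.0, 0.4, -0.2]
width: 0.0001
```

Request:
step_arm(
  plan=[
    [[0,0,0,-0.003,0.0013,0,0],[0,0,0,-0.003,0.0013,0,0],[0,0,0,0,0,0,0]],
  ],
)

```text
t: 3.88
tool_pos: [0.5654, 0.1184, 0.1356]
tool_rot: [179.9, -0.1, 77.2]
force: [4.6, 0.8, 0.3]
width: -0.0002
```

Contact came at x ≈ 0.577, and the force is about 4.6 N and rising with the spring. I'll continue to the stop.

Request:
step_arm(
  plan=[
    [[0,0,0,-0.003,0.0012,0,0],[0,0,0,-0.003,0.0012,0,0],[0,0,0,-0.003,0.001,0,0],[0,0,0,0,0,0,0]],
  ],
)

```text
t: 4.22
tool_pos: [0.5567, 0.1217, 0.1356]
tool_rot: [179.9, -0.1, 77.2]
force: [5.8, 1.7, -1.7]
width: 0.0001
```

Request:
step_arm(
  plan=[
    [[0,0,0,-0.002,0.0005,0,0],[0,0,0,-0.002,0.0005,0,0],[0,0,0,0,0,0,0]],
  ],
)

```text
t: 4.47
tool_pos: [0.5531, 0.1227, 0.1356]
tool_rot: [179.9, -0.1, 77.2]
force: [6.5, 2.2, -0.7]
width: -0.0002
```

Request:
step_arm(
  plan=[
    [[0,0,0,-0.001,0.0003,0,0],[0,0,0,-0.001,0.0003,0,0],[0,0,0,0,0,0,0]],
  ],
)

```text
t: 4.72
tool_pos: [0.5514, 0.1234, 0.1356]
tool_rot: [179.9, -0.1, 77.2]
force: [7.7, 2.5, -0.6]
width: -0.0003
```

Request:
step_arm(
  plan=[
    [[0,0,0,-0.001,0.0002,0,0],[0,0,0,0,0,0,0]],
  ],
)

```text
t: 4.88
tool_pos: [0.5505, 0.1235, 0.1357]
tool_rot: [179.9, -0.1, 77.2]
force: [6.6, 3.2, -0.4]
width: -0.0001
```

Request:
step_arm(
  plan=[
    [[0,0,0,-0.001,0.0002,0,0],[0,0,0,0,0,0,0]],
  ],
)

```text
t: 5.05
tool_pos: [0.5496, 0.1239, 0.1357]
tool_rot: [179.8, -0.1, 77.2]
force: [6.3, 2.8, -2.0]
width: 0.0001
```

Request:
step_arm(
  plan=[
    [[0,0,0,-0.001,0.0002,0,0],[0,0,0,0,0,0,0]],
  ],
)

```text
t: 5.22
tool_pos: [0.5486, 0.124, 0.1356]
tool_rot: [179.8, -0.1, 77.2]
force: [6.5, 2.3, -0.4]
width: -0.0002
```

Request:
step_arm(
  plan=[
    [[0,0,0,-0.001,0.0002,0,0],[0,0,0,0,0,0,0]],
  ],
)

```text
t: 5.38
tool_pos: [0.5477, 0.1243, 0.1357]
tool_rot: [179.8, -0.1, 77.2]
force: [7.6, 3.2, -1.6]
width: -0.0
```

Request:
step_arm(
  plan=[
    [[0,0,0,-0.001,0.0002,0,0],[0,0,0,0,0,0,0]],
  ],
)

```text
t: 5.55
tool_pos: [0.5467, 0.1245, 0.1357]
tool_rot: [179.8, -0.1, 77.2]
force: [7.8, 2.9, -1.7]
width: 0.0004
```

Request:
step_arm(
  plan=[
    [[0,0,0,-0.001,0.0002,0,0],[0,0,0,0,0,0,0]],
  ],
)

```text
t: 5.72
tool_pos: [0.5458, 0.1248, 0.1357]
tool_rot: [179.8, -0.1, 77.2]
force: [7.7, 2.8, -1.0]
width: 0.0002
```

Request:
step_arm(
  plan=[
    [[0,0,0,-0.001,0.0002,0,0],[0,0,0,0,0,0,0]],
  ],
)

```text
t: 5.88
tool_pos: [0.5448, 0.125, 0.1357]
tool_rot: [179.8, -0.1, 77.2]
force: [7.5, 3.1, -1.6]
width: 0.0001
```

Request:
step_arm(
  plan=[
    [[0,0,0,-0.001,0.0002,0,0],[0,0,0,0,0,0,0]],
  ],
)

```text
t: 6.05
tool_pos: [0.5438, 0.1253, 0.1357]
tool_rot: [179.8, -0.1, 77.2]
force: [7.4, 3.6, -2.2]
width: -0.0
```

Request:
step_arm(
  plan=[
    [[0,0,0,-0.001,0.0002,0,0],[0,0,0,0,0,0,0]],
  ],
)

```text
t: 6.22
tool_pos: [0.5429, 0.1256, 0.1357]
tool_rot: [179.8, -0.2, 77.2]
force: [7.9, 3.0, -1.8]
width: 0.0002
```

Request:
step_arm(
  plan=[
    [[0,0,0,-0.001,0.0002,0,0],[0,0,0,0,0,0,0]],
  ],
)

```text
t: 6.38
tool_pos: [0.542, 0.1259, 0.1357]
tool_rot: [179.8, -0.2, 77.2]
force: [8.5, 3.5, -1.6]
width: -0.0002
```

Request:
step_arm(
  plan=[
    [[0,0,0,-0.001,0.0002,0,0],[0,0,0,0,0,0,0]],
  ],
)

```text
t: 6.55
tool_pos: [0.5411, 0.1261, 0.1357]
tool_rot: [179.8, -0.2, 77.2]
force: [7.9, 3.7, -2.7]
width: -0.0001
```

```bash
python3 - <<'E'
from h import *
import cv2
a=imaging.camera("scene")[150:250,240:340];b=imaging.camera("wrist")
c=cv2.resize(a,(400,400),interpolation=cv2.INTER_CUBIC);d=b[140:460,0:400][:, :400]
d=cv2.resize(b[100:420,0:320],(400,400))
cv2.imwrite("pics/a3.png",np.hstack([c,d])[:,:,::-1])
E
```

```text
(no output)
```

View pics/a3.png

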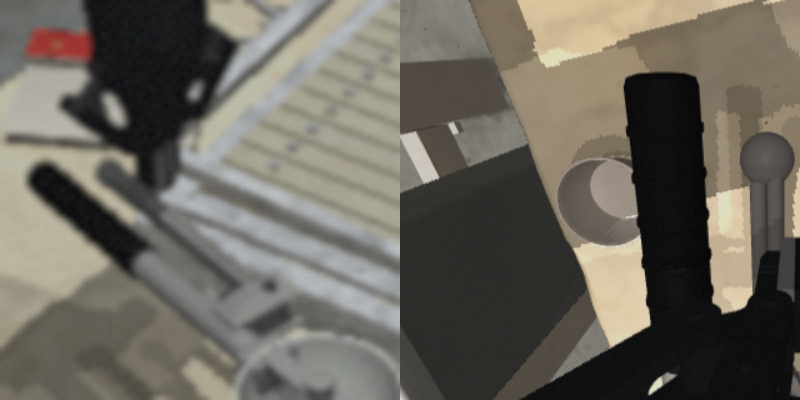

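The scene crop shows the lever nearly parallel to the bar with a clear gap, and the fingers on the outer side only. In the wrist crop the ball is at (768,158) and the bar end at (662,75). I'll continue until the force shows the rigid stop.

Request:
step_arm(
  plan=[
    [[0,0,0,-0.001,0.0002,0,0],[0,0,0,0,0,0,0]],
  ],
)

```text
t: 6.82
tool_pos: [0.541, 0.1261, 0.1358]
tool_rot: [179.7, -0.2, 77.2]
force: [10.6, 3.9, -3.9]
width: -0.0002
```

Request:
step_arm(
  plan=[
    [[0,0,0,-0.001,0.0002,0,0],[0,0,0,0,0,0,0]],
  ],
)

```text
t: 6.98
tool_pos: [0.5408, 0.1262, 0.1359]
tool_rot: [179.6, -0.2, 77.2]
force: [11.9, 3.8, -4.9]
width: -0.0002
```

Request:
step_arm(
  plan=[
    [[0,0,0,-0.001,0.0002,0,0],[0,0,0,0,0,0,0]],
  ],
)

```text
t: 7.15
tool_pos: [0.5406, 0.1262, 0.136]
tool_rot: [179.5, -0.2, 77.2]
force: [13.9, 2.7, -7.7]
width: 0.0003
```

Stop confirmed: the TCP stalls at x ≈ 0.541 while the force climbs to 14 N. I'll release and back well off, to where it started clear of the lever.

Request:
step_arm(
  plan=[
    [[0,0,0,0.007,-0.0017,0,0],[0,0,0,0.012,-0.004,0,0],[0,0,0,0.012,-0.006,0,0],[0,0,0,0.012,-0.007,0,0],[0,0,0,0.012,-0.007,0,0]],
  ],
)

```text
t: 7.57
tool_pos: [0.5903, 0.0998, 0.135]
tool_rot: [-179.9, 0.0, 77.2]
force: [-0.8, 0.8, -0.2]
width: 0.0001
```

Request:
step_arm(
  plan=[
    [[0,0,0,0.004,-0.002,0,0],[0,0,0,0,0,0,0],[0,0,0,0,0,0,0],[0,0,0,0,0,0,0],[0,0,0,0,0,0,0]],
  ],
)

```text
t: 7.98
tool_pos: [0.594, 0.0983, 0.1352]
tool_rot: [-179.9, 0.0, 77.2]
force: [-1.0, 0.5, 0.4]
width: 0.0002
```

```bash
python3 - <<'E'
from h import *
import cv2
a=imaging.camera("scene")[150:250,240:340];b=imaging.camera("wrist")
c=cv2.resize(a,(400,400),interpolation=cv2.INTER_CUBIC)
d=cv2.resize(b[100:420,0:320],(400,400))
cv2.imwrite("pics/a4.png",np.hstack([c,d])[:,:,::-1])
E
```

```text
(no output)
```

View pics/a4.png

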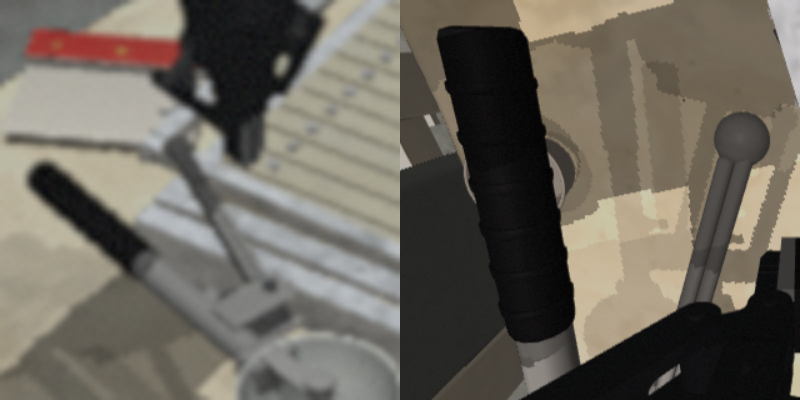

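The lever is fully out again: the ball is at full-scene pixel (284,187), as at the start, with a visible gap to the finger. Now the second press along the same path.

Request:
step_arm(
  plan=[
    [[0,0,0,-0.0065,0.0037,0,0],[0,0,0,-0.0065,0.0037,0,0],[0,0,0,-0.0065,0.0037,0,0],[0,0,0,-0.0065,0.0037,0,0],[0,0,0,-0.0065,0.0037,0,0]],
  ],
)

```text
t: 8.5
tool_pos: [0.5626, 0.1164, 0.1356]
tool_rot: [179.9, 0.0, 77.2]
force: [3.6, -3.0, -2.6]
width: -0.0
```

Request:
step_arm(
  plan=[
    [[0,0,0,-0.0045,0.0016,0,0],[0,0,0,-0.0045,0.0016,0,0],[0,0,0,-0.0045,0.0016,0,0],[0,0,0,-0.004,0.0016,0,0],[0,0,0,-0.003,0.001,0,0]],
  ],
)

```text
t: 8.92
tool_pos: [0.543, 0.1239, 0.1357]
tool_rot: [179.8, -0.0, 77.2]
force: [6.6, -2.1, -3.5]
width: -0.0002
```

Request:
step_arm(
  plan=[
    [[0,0,0,-0.001,0.0002,0,0],[0,0,0,-0.001,0.0002,0,0],[0,0,0,-0.001,0.0002,0,0],[0,0,0,0,0,0,0]],
  ],
)

```text
t: 9.25
tool_pos: [0.5408, 0.1245, 0.1358]
tool_rot: [179.8, -0.1, 77.2]
force: [7.1, -1.4, -3.4]
width: -0.0002
```

Request:
step_arm(
  plan=[
    [[0,0,0,-0.001,0.0002,0,0],[0,0,0,0,0,0,0]],
  ],
)

```text
t: 9.42
tool_pos: [0.5406, 0.1246, 0.1359]
tool_rot: [179.7, -0.1, 77.2]
force: [9.3, -0.8, -4.5]
width: -0.0001
```

Back at the stall position with force rising. I'll press slightly more for a firm hold, then check that it holds still.

Request:
step_arm(
  plan=[
    [[0,0,0,-0.001,0.0002,0,0],[0,0,0,-0.001,0.0002,0,0],[0,0,0,0,0,0,0],[0,0,0,0,0,0,0],[0,0,0,0,0,0,0]],
  ],
)

```text
t: 9.83
tool_pos: [0.5403, 0.1247, 0.136]
tool_rot: [179.5, -0.1, 77.1]
force: [13.4, -2.3, -6.7]
width: 0.0001
```

Request:
step_arm(
  plan=[
    [[0,0,0,0,0,0,0],[0,0,0,0,0,0,0],[0,0,0,0,0,0,0],[0,0,0,0,0,0,0],[0,0,0,0,0,0,0]],
  ],
)

```text
t: 10.25
tool_pos: [0.5403, 0.1246, 0.136]
tool_rot: [179.5, -0.1, 77.1]
force: [13.1, -2.3, -7.3]
width: -0.0001
```

```bash
python3 - <<'E'
from h import *
import cv2
a=imaging.camera("scene")[150:250,240:340];b=imaging.camera("wrist")
c=cv2.resize(a,(400,400),interpolation=cv2.INTER_CUBIC)
d=cv2.resize(b[100:420,0:320],(400,400))
cv2.imwrite("pics/a5.png",np.hstack([c,d])[:,:,::-1])
E
```

```text
(no output)
```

View pics/a5.png

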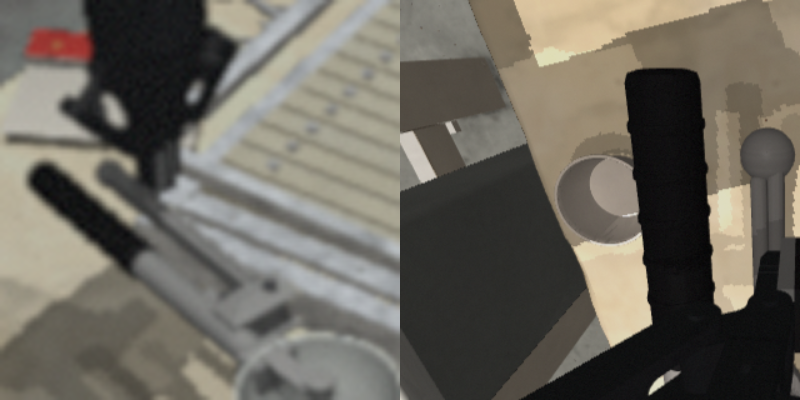

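The picture matches the first stop (ball at (768,155) in the wrist crop). The lever is parallel to the bar with a gap, the cup is undisturbed, and the force holds steady at about 13 N.

```bash
python3 -c "
from station import job;print(job.sign_off())"
```

```text
the job is handed in; nothing more can be done
None
```

The lever was pressed to its stop twice, springing all the way out in between, and I handed the job in while holding it at the stop. I pushed with the backs of the closed fingers on the lever's outer face only, near the pad.

- **First press:** the spring force rose from about 2 N to 8 N. The tool then stalled at x ≈ 0.541 m and the force climbed to about 14 N in x (about 16 N in all), which is the rigid stop.
- **Release:** I backed the tool off to zero contact force. The scene picture showed the lever's ball at its starting place to within about 2–3 pixels, with a gap to the fingers.
- **Second press and hold:** the tool stalled at the same place (x ≈ 0.540 m). The force was steady at 13 N in x over the last readings, about 15 N in all, including about 7 N of vertical friction.
- **Surroundings:** the last picture shows the lever parallel to the bar with a clear gap and the cup where it was. I did not check the tape roll or the bottle in the last pictures, but the tool did not go near them. The job took about 10.5 s.

The stop came about 8 mm farther along x than I had computed. I put this down to the fingers being thinner at the contact than the 14.5 mm I assumed, but I did not check it. I relied on the force stall and the pictures instead.

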